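# Dig the shutter hinge out of the oddments tray

## Robot

A 6-joint arm with a two-finger parallel gripper is mounted at the origin on the work surface. World frame = base frame: x ahead of the robot, y to its left, z up, the work surface at z = 0. Lengths are in m, angles in degrees, forces in N, time in s.
With the tool pointing down it reaches from about 0.35 to 1 m from the base axis. Payload 7.1 kg.
Tool frame: the origin (TCP) lies at the very end of the fingers, on their centre line; the grasp point (between the pads) lies 19 mm behind it; y points along the fingers, x is the direction in which the jaws open and shut, and the axes are right-handed (so a half turn about y gives the same grasp; the last joint's range is limited). The gripper opens to 85 mm and grips with 20 to 120 N. Pads are 22 mm wide; open, the fingers measure 114 mm over their backs; the gripper's body (76 mm by 85 mm) begins 54 mm behind the grasp point. The pads swing forward as they close: fully open they stand 13 mm farther back than shut.
Start: joints at [-76.375, 24.242, 93.386, -0, 62.372, -1.089], TCP at [0.159, -0.604, 0.231] pointing down, gripper open.
Joint ranges: [-172.04, 172.04], [-51.8, 120.97], [4.93, 147.93], [-75.15, 255.16], [6.16, 154.13], [-145.62, 145.62]. Speed limits (degrees/s): [136.94, 136.94, 172.46, 180, 180, 180].

## Interface

Orientations are given as a 3x3 rotation matrix whose columns are the frame's x, y, z axes.
In Python, from bench import env gives the robot as it stands.
- The arm moves only by the tool play_rows, never from a script. Its argument "series" is a list of rows, each a list of 3 entries, a list of its own where there are three numbers: the shift along the tool's x, y, z in m, then the turn, a rotation vector about the tool's x, y, z in rad, then the closure in counts, from 0 (fully open) to 255 (shut). A call has 1 to 10 rows; each row shifts and turns the commanded pose from where the row before left it, along the tool's axes as they then stand; what a row does not reach is not made up. A row lasts 1/10 s, in which the tool goes at most 50 mm and 8.59 degrees, less where a joint would pass 70% of its speed; a pose out of reach is approached as far as the arm can. A call with a gripper value outside its range is refused whole. The fingers move at their own pace and stop on an object; "grip_force" is the grip in N (left out, the last holds). Time passes only in rows, so rows that do not move let the fingers close. It gives the time, the measured TCP pose, the force and the opening at its end, in the units of the state.
- env.read_state(): the state, without advancing time (a new reading comes with each control period).
- env.get_image(name): name is "side" or "top"; returns the picture (384x512x3 uint8, red, green, blue); there is no depth.
- env.get_calibration(name): a dict with "camera_matrix" (3x3 intrinsics, pixels), "R" (3x3) and "t" (3): a world point X has camera coordinates R X + t. Camera axes: x right, y down, z forward; pixel columns grow to the right and rows downward; lengths in m; the calibration is good to about 2 mm. A picture is of the moment at which its call begins. get_calibration takes no time and is no camera call.
- env.job_done(): hands the job in, once; it reports no verdict.
The state is a dict: "t": time; "joint_pos": joint angles; "dq": joint speeds; "joint_torque": joint torques, N m; "position": TCP position; "tool_rot": TCP orientation; "contact_force": force on the tool from outside, world axes, zero at the start; "ft_torque": the same for the moment, N m; "grip_width": finger opening in m.
Only numpy, scipy, OpenCV 4.12 (cv2) and the standard library are available. Lean on these libraries where they do the work, as an engineer would, in place of code of your own. Each camera call takes 0.05 s, during which the arm holds its last target.

## Task

The steel hinge for the window shutter lies buried in the dark oddments tray, underneath the flat tin with the sliding door. First lift the tin off and set it down, flat and door side up, on the bare oak shelf outside the tray; then take the hinge out of the tray and lay it flat in the middle of the white turntable. Set both down rather than dropping them.

Things in the scene. Friction and masses are not known exactly. Their poses are not given: they have to be found in the camera images.
- tin: Closed flat tin of silvery metal with a sliding door on top (fixed, not used), 100 (its x) x 48 (y) x 22 mm (z), about 90 g; origin at the centre of its underside, z up through the door. It lies level on the hinge in the tray's +y half, underside 20 mm above the shelf; 25 mm or more is free beside its long sides.
- hinge: Folded steel butt hinge, rigid (stays folded), 75 (its x) x 32 (y) x 12 mm (z), about 130 g; origin at the centre of its underside, z up. A round knuckle of 12 mm diameter runs along its +y edge. It lies flat on the tray's inner floor, hidden under the tin, long axis within 10 degrees of the tin's.
- tray: Fixed open tray of dark wood, 190 (its x) x 270 (y) x 40 mm high, walls 8 mm, inner floor 8 mm above the shelf; origin at the centre of its underside. Its -y half holds an orange hourglass frame and two dice, not needed. Shelf top is height 0. Tray and turntable stand left and right, at least 110 mm of bare oak between; a black mug, 92 mm high, stands behind that gap, beyond x = 0.65.
- turntable: Low white plastic turntable, a round flat plate of 160 mm diameter, top face 24 mm above the shelf; origin on its axis, on the shelf. The base is fixed, the plate turns freely with a little friction.
Not all that is in view belongs to the job. Of the things that look like the turntable, the smallest one is meant. There is more than one size of the tin; the one meant has the size given above.

How it is judged:
By the outcome, as a careful person would: the job done as asked, in the order asked, and still so for the second after the job is handed in, with the robot touching nothing.
It also fails if it takes over 70 s, if anything falls off the work surface, if the arm or the gripper's body presses on something with over 40 N, if the wrist force passes 120 N, or if a joint passes its speed limit or range.

## Working session

There is one attempt and no reset: what is moved stays moved. The work goes in short steps, Python scripts to look and compute and a tool call to move; the robot and the scene stay as the last step left them, time stands still between calls to the robot, and variables do not carry over. Pictures are saved under pics/ and viewed, and the job is handed in when it is done.

Besides the shell and the picture viewer there is one more tool, called after "Request:" as name([rows], argument=value, ...), one row to a line, values as JSON. play_rows: Moves the arm, as the interface text tells. Its arguments: {"type":"object","properties":{"series":{"type":"array","items":{"type":"array"}},"grip_force":{"type":"number"}},"required":["series"]}

```bash
mkdir -p pics; ls; python3 - <<'E'
from bench import env
import cv2
s=env.read_state()
print(s)
for n in("side","top"):
    cv2.imwrite(f"pics/{n}0.png",env.get_image(n)[:,:,::-1])
    c=env.get_calibration(n);print(n,c)
E
```

```text
pics
{'t': 0.0, 'joint_pos': array([-7.63754151e+01,  2.42841064e+01,  9.34338903e+01,  5.18840751e-04,
        6.23710172e+01, -1.08954588e+00]), 'dq': array([ 0.01787683,  0.16496256, -0.03384127, -0.04162502,  0.01914099,
        0.04714525]), 'joint_torque': array([-2.61099473e-05, -5.57388246e+01, -2.81751233e+01,  3.84609780e-05,
        7.36249174e-03,  3.32907018e-05]), 'position': array([ 0.15863259, -0.6039513 ,  0.23053237]), 'tool_rot': array([[ 2.53992147e-01, -3.58164391e-04,  9.67206214e-01],
       [-9.67205034e-01,  1.51175842e-03,  2.53992397e-01],
       [-1.55315317e-03, -9.99998793e-01,  3.75563653e-05]]), 'contact_force': array([-0.18708158,  0.73516731,  0.70525738]), 'ft_torque': array([ 0.04212186, -0.04131103,  0.0221566 ]), 'grip_width': 0.08537239521996308}
side {'camera_matrix': array([[361.60559084,   0.        , 256.23957896],
       [  0.        , 361.60559084, 183.7546095 ],
       [  0.        ,   0.        ,   1.        ]]), 'R': array([[-0.76750243, -0.64076703, -0.01891144],
       [-0.48828736,  0.60346963, -0.63039659],
       [ 0.41534983, -0.47459669, -0.77604285]]), 't': array([0.46827812, 0.26598856, 0.83992353])}
top {'camera_matrix': array([[369.66452725,   0.        , 254.53886637],
       [  0.        , 369.66452725, 188.90131566],
       [  0.        ,   0.        ,   1.        ]]), 'R': array([[-0.01109718, -0.99981992,  0.01539432],
       [-0.98795882,  0.00858701, -0.1544786 ],
       [ 0.15431859, -0.01692323, -0.98787619]]), 't': array([0.06124816, 0.53178772, 0.97487983])}
```

View pics/side0.png

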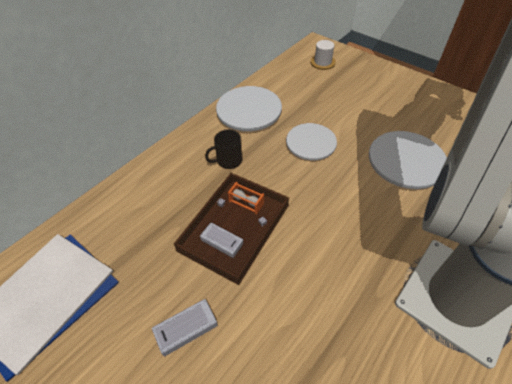

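View pics/top0.png

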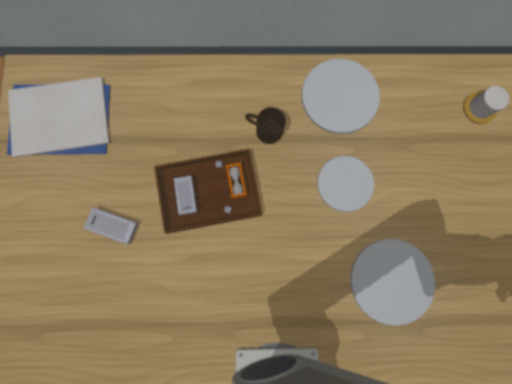

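The side view shows the tray with a tin at about (222,240), and a second tin outside it at (185,326). In the top view there are three white discs, at (341,95), (346,183) and (393,282), and the middle one looks smallest. The tins are at (185,195), in the tray, and (111,226). Next I'll measure all of them and make an enlarged crop.

```bash
cat > h.py <<'E'
import numpy as np, cv2
from bench import env
CAL={n:env.get_calibration(n) for n in("side","top")}
def ray(n,uv):
    c=CAL[n];d=c["R"].T@np.linalg.inv(c["camera_matrix"])@np.array([uv[0],uv[1],1.]);return -c["R"].T@c["t"],d
def onz(n,uv,z):
    o,d=ray(n,uv);return o+d*(z-o[2])/d[2]
def proj(n,X):
    c=CAL[n];p=c["camera_matrix"]@(c["R"]@np.asarray(X,float)+c["t"]);return p[:2]/p[2]
def contours(n,img,lo,hi,z,amin=100,box=None):
    hsv=cv2.cvtColor(img,cv2.COLOR_BGR2HSV);m=cv2.inRange(hsv,lo,hi)
    m=cv2.morphologyEx(m,cv2.MORPH_CLOSE,np.ones((3,3),np.uint8))
    cs,_=cv2.findContours(m,cv2.RETR_EXTERNAL,cv2.CHAIN_APPROX_NONE);out=[]
    for c in cs:
        if cv2.contourArea(c)<amin: continue
        uv=c[:,0].mean(0)
        if box and not(box[0]<uv[0]<box[1] and box[2]<uv[1]<box[3]): continue
        W=np.array([onz(n,p,z)[:2] for p in c[:,0]])
        out.append((uv,c,W))
    return out
def rect(W):
    (cx,cy),(w,h),a=cv2.minAreaRect((W*1000).astype(np.float32))
    if w<h: w,h,a=h,w,a+90
    return cx,cy,w,h,(a+90)%180-90
E
python3 - <<'E'
from h import *
img=cv2.imread("pics/top0.png");im2=cv2.imread("pics/side0.png")
hsv=cv2.cvtColor(img,cv2.COLOR_BGR2HSV)
for p in[(185,195),(111,226),(346,183),(341,95),(393,282),(210,215),(240,240)]:print(p,hsv[p[1],p[0]])
for uv,c,W in contours("top",img,(90,0,90),(150,70,255),0.024):
    print(uv.round(),np.round(rect(W),1), "circle",cv2.minEnclosingCircle((W*1000).astype(np.float32)))
a=cv2.resize(img[140:250,80:280],None,fx=4,fy=4,interpolation=cv2.INTER_CUBIC)
cv2.imwrite("pics/crop_top.png",a)
b=cv2.resize(im2[170:360,140:300],None,fx=3,fy=3,interpolation=cv2.INTER_CUBIC)
cv2.imwrite("pics/crop_side.png",b)
E
```

```text
(185, 195) [116  14 144]
(111, 226) [120  12 145]
(346, 183) [102   8 167]
(341, 95) [105  12 167]
(393, 282) [107  11 164]
(210, 215) [ 11 131  78]
(240, 240) [ 19  98 161]
[392. 282.] [ 279.  -314.5  220.7  220.    70.9] circle ((279.24005126953125, -314.507080078125), 111.60382080078125)
[110. 225.] [437.8 451.1 127.7  58.6  69.8] circle ((435.9117126464844, 451.93756103515625), 67.8934555053711)
[185. 195.] [520.9 249.3 102.2  49.3   8.3] circle ((521.2365112304688, 249.32504272460938), 54.61350631713867)
[345. 183.] [ 549.7 -199.5  151.7  151.5  -47.4] circle ((550.0885620117188, -199.7417449951172), 77.01531982421875)
[340.  95.] [ 8.090e+02 -1.980e+02  2.215e+02  2.200e+02 -2.000e-01] circle ((809.7848510742188, -197.82550048828125), 112.15576171875)
[386.  35.] [ 1.000e+03 -3.471e+02  6.510e+01  6.480e+01 -1.000e-01] circle ((1004.79296875, -349.5048828125), 40.81486892700195)
```

View pics/crop_top.png

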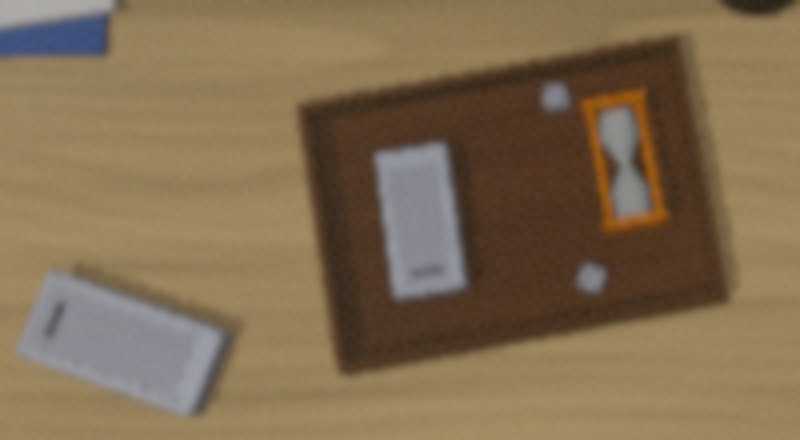

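View pics/crop_side.png

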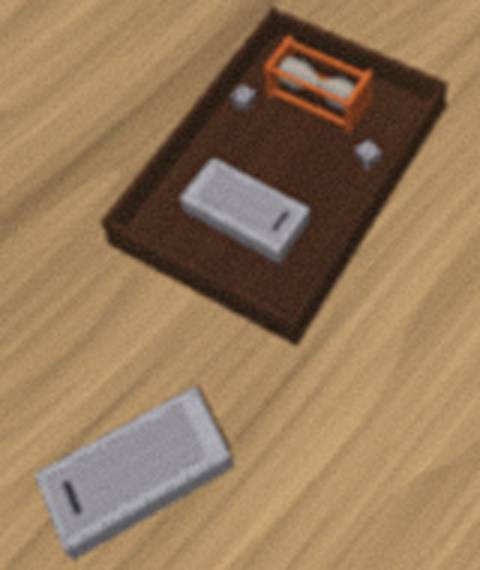

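The candidates, by top-view pixel:
- **Discs:** (345,183) is about 155 mm across. (392,282) and (340,95) are both about 220 mm. The task wants the smallest, so I'm using (345,183).
- **Tins:** (185,195) in the tray is about 100x48 mm, and (110,225) on the shelf is about 128x58 mm. The crop confirms the tray tin is the one meant, with its long axis close to world x.

Next I'll refine the tin pose using both views.

```bash
python3 - <<'E'
from h import *
img=cv2.imread("pics/top0.png");im2=cv2.imread("pics/side0.png")
for uv,c,W in contours("top",img,(90,0,90),(150,70,255),0.042,box=(160,210,150,240)): print("tin top",np.round(rect(W),1))
hs=cv2.cvtColor(im2,cv2.COLOR_BGR2HSV);print(hs[238,222],hs[252,224])
for z in(.042,.02):
  for uv,c,W in contours("side",im2,(90,0,80),(150,80,255),z,box=(190,260,215,265)): print("tin side",z,np.round(rect(W),1),c[:,0].min(0),c[:,0].max(0))
# top face corners in side crop (crop/3+140,170)
for p in[(212,158),(308,208),(283,242),(182,192)]:
    print("side top-face corner",(onz("side",(p[0]/3+140,p[1]/3+170),.042)[:2]*1000).round(1))
for p in[(302,103),(682,40),(728,298),(342,372)]:
    print("tray rim",(onz("top",(p[0]/4+80,p[1]/4+140),.04)[:2]*1000).round(1))
for uv,c,W in contours("side",im2,(80,0,90),(150,70,255),0.024,box=(280,340,110,170)): print("tt side",cv2.fitEllipse((W*1000).astype(np.float32)))
for uv,c,W in contours("top",img,(80,0,90),(150,70,255),0.024,box=(300,380,150,220)): print("tt top",cv2.fitEllipse((W*1000).astype(np.float32)))
E
```

```text
tin top [518.3 246.2 100.4  48.4   8.3]
[125  10 154] [159  21  84]
tin side 0.042 [516.1 248.6 101.9  52.2   7.8] [201 224] [242 255]
tin side 0.02 [526.7 240.5 104.8  53.6   7.8] [201 224] [242 255]
side top-face corner [569.8 230.8]
side top-face corner [473.2 215.6]
side top-face corner [468.1 252.3]
side top-face corner [565.7 271.2]
tray rim [599.7 329.2]
tray rim [642.7  66. ]
tray rim [461.8  36.4]
tray rim [414.5 296.8]
tt side ((550.5095825195312, -199.68165588378906), (144.92831420898438, 150.82398986816406), 102.82736206054688)
tt top ((549.9469604492188, -199.6561737060547), (149.80006408691406, 151.3698272705078), 42.483619689941406)
```

Tin: centre about (0.5185, 0.2455), long axis at 8.3°. Turntable: centre (0.550, -0.1997) in both views. I'm moving over the tin now with the jaws partly closed.

Request:
play_rows([
  [[0, 0, 0.02], [0, 0.112, 0], 0],
  [[-0.03, 0, 0.038], [0, 0, 0], 30],
  [[-0.03, 0, 0.038], [0, 0, 0], 60],
  [[-0.03, 0, 0.038], [0, 0, 0], 60],
  [[-0.03, 0, 0.038], [0, 0, 0], 60],
  [[-0.03, 0, 0.038], [0, 0, 0], 60],
  [[-0.03, 0, 0.038], [0, 0, 0], 60],
  [[-0.03, 0, 0.038], [0, 0, 0], 60],
  [[-0.03, 0, 0.038], [0, 0, 0], 60],
  [[-0.03, 0, 0.038], [0, 0, 0], 60],
], grip_force=40)

```text
t: 1.1
position: [0.4785, -0.2811, 0.2312]
tool_rot: [[0.144, -0.0, 0.99], [-0.99, 0.0, 0.144], [-0.0, -1.0, -0.0]]
contact_force: [0.4, -0.7, 0.3]
grip_width: 0.0652
```

Request:
play_rows([
  [[-0.046, 0.005, 0.01], [0, 0, 0], 60],
  [[-0.046, 0.005, 0.01], [0, 0, 0], 60],
  [[-0.046, 0.005, 0.01], [0, 0, 0], 60],
  [[-0.046, 0.005, 0.01], [0, 0, 0], 60],
  [[-0.046, 0.005, 0.01], [0, 0, 0], 60],
  [[-0.046, 0.005, 0.01], [0, 0, 0], 60],
  [[-0.046, 0.005, 0.01], [0, 0, 0], 60],
  [[-0.046, 0.005, 0.01], [0, 0, 0], 60],
  [[-0.046, 0.005, 0.01], [0, 0, 0], 60],
  [[-0.046, 0.005, 0.01], [0, 0, 0], 60],
])

```text
t: 2.1
position: [0.5097, 0.1887, 0.1809]
tool_rot: [[0.144, -0.0, 0.99], [-0.99, -0.0, 0.144], [0.0, -1.0, -0.0]]
contact_force: [1.2, -0.1, -0.2]
grip_width: 0.0649
```

Request:
play_rows([
  [[-0.01, 0.01, 0.002], [0, 0, 0], 60],
  [[0, 0, 0], [0, 0, 0], 60],
  [[0, 0, 0], [0, 0, 0], 60],
])

```text
t: 2.4
position: [0.51, 0.196, 0.1708]
tool_rot: [[0.145, -0.002, 0.989], [-0.989, -0.001, 0.145], [0.001, -1.0, -0.002]]
contact_force: [-0.1, 0.6, 0.5]
grip_width: 0.0654
```

Request:
play_rows([
  [[-0.024, 0.02, 0.008], [0, 0, 0], 60],
  [[-0.024, 0.02, 0.0075], [0, 0, 0], 60],
  [[0, 0.03, 0], [0, 0, 0], 60],
  [[0, 0, 0], [0, 0, 0], 60],
  [[0, 0, 0], [0, 0, 0], 60],
])

```text
t: 2.9
position: [0.519, 0.245, 0.1016]
tool_rot: [[0.143, -0.001, 0.99], [-0.99, -0.001, 0.143], [0.001, -1.0, -0.001]]
contact_force: [0.4, -0.0, 0.6]
grip_width: 0.0655
```

```bash
python3 - <<'E'
from h import *
s=env.read_state();print(s["position"],s["tool_rot"].round(3))
a=env.get_image("top")[:,:,::-1];b=env.get_image("side")[:,:,::-1]
A=cv2.resize(a[130:250,130:280],(600,480));B=cv2.resize(b[150:310,150:310],(480,480))
cv2.imwrite("pics/pre1.png",np.hstack([A[:,:310],B]))
E
```

```text
[0.51899043 0.24500835 0.10156259] [[ 0.143 -0.001  0.99 ]
 [-0.99  -0.001  0.143]
 [ 0.001 -1.    -0.001]]
```

View pics/pre1.png

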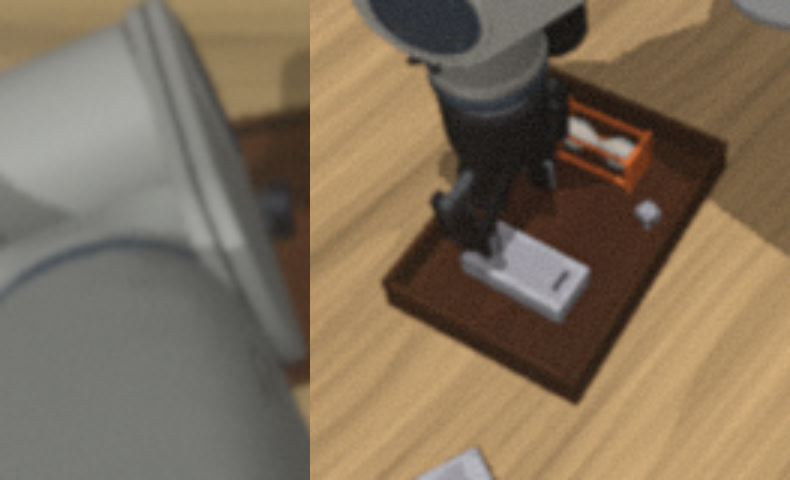

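In the side view the open fingers hang over the tin, and the tin is undisturbed. The top view is blocked by the arm. I'm descending to z ≈ 0.022 and closing.

Request:
play_rows([
  [[0, 0.03, 0], [0, 0, 0], 60],
  [[0, 0.02, 0], [0, 0, 0], 60],
  [[0, 0.015, 0], [0, 0, 0], 60],
  [[0, 0.01, 0], [0, 0, 0], 60],
  [[0, 0.0046, 0], [0, 0, 0], 60],
  [[0, 0, 0], [0, 0, 0], 60],
  [[0, 0, 0], [0, 0, 0], 60],
])

```text
t: 3.7
position: [0.5196, 0.2469, 0.0224]
tool_rot: [[0.144, 0.001, 0.99], [-0.99, 0.0, 0.144], [-0.0, -1.0, 0.001]]
contact_force: [0.2, -0.4, 0.3]
grip_width: 0.065
```

Request:
play_rows([
  [[0, 0, 0], [0, 0, 0], 80],
  [[0, 0, 0], [0, 0, 0], 100],
  [[0, 0, 0], [0, 0, 0], 130],
  [[0, 0, 0], [0, 0, 0], 150],
  [[0, 0, 0], [0, 0, 0], 150],
  [[0, 0, 0], [0, 0, 0], 150],
  [[0, 0, 0], [0, 0, 0], 150],
], grip_force=40)

```text
t: 4.4
position: [0.5194, 0.2468, 0.0225]
tool_rot: [[0.144, 0.001, 0.99], [-0.99, 0.0, 0.144], [-0.0, -1.0, 0.001]]
contact_force: [-1.4, -0.3, 5.4]
grip_width: 0.0468
```

Request:
play_rows([
  [[0, -0.003, 0], [0, 0, 0], 150],
  [[0, -0.006, 0], [0, 0, 0], 150],
  [[0, -0.01, 0], [0, 0, 0], 150],
  [[0, -0.02, 0], [0, 0, 0], 150],
  [[0, -0.03, 0], [0, 0, 0], 150],
  [[0, -0.03, 0], [0, 0, 0], 150],
  [[0, -0.03, 0], [0, 0, 0], 150],
  [[0, 0, 0], [0, 0, 0], 150],
  [[0, 0, 0], [0, 0, 0], 150],
])

```text
t: 5.3
position: [0.5194, 0.2468, 0.1518]
tool_rot: [[0.144, 0.002, 0.99], [-0.99, 0.001, 0.144], [-0.001, -1.0, 0.002]]
contact_force: [-0.3, 0.0, -1.4]
grip_width: 0.047
```

```bash
python3 - <<'E'
from h import *
s=env.read_state();print(s["position"],s["grip_width"])
a=env.get_image("top")[:,:,::-1];b=env.get_image("side")[:,:,::-1]
cv2.imwrite("pics/lift_full.png",b)
A=cv2.resize(a[130:250,130:280],(600,480));B=cv2.resize(b[150:310,150:310],(480,480))
cv2.imwrite("pics/lift1.png",np.hstack([A[:,:310],B]))
E
```

```text
[0.51940436 0.24679043 0.15180364] 0.047020752498229734
```

View pics/lift1.png

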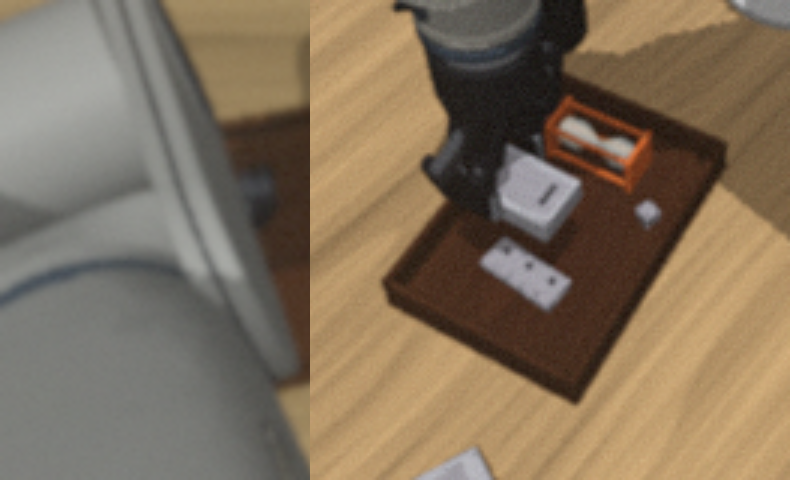

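The tin is held level with its door up, and the hinge is now visible on the tray floor. I'm carrying the tin to the bare oak at about (0.42, -0.04).

Request:
play_rows([
  [[0.02, 0, -0.01], [0, 0, 0], 150],
  [[0.035, 0, -0.018], [0, 0, 0], 150],
  [[0.04, 0, -0.021], [0, 0, 0], 150],
  [[0.04, 0, -0.021], [0, 0, 0], 150],
  [[0.04, 0, -0.021], [0, 0, 0], 150],
  [[0.04, 0, -0.021], [0, 0, 0], 150],
  [[0.035, 0, -0.018], [0, 0, 0], 150],
  [[0.02, 0, -0.01], [0, 0, 0], 150],
  [[0, 0.03, 0], [0, 0, 0], 150],
  [[0, 0, 0], [0, 0, 0], 150],
])

```text
t: 6.4
position: [0.4165, -0.0411, 0.1179]
tool_rot: [[0.142, -0.007, 0.99], [-0.99, 0.001, 0.142], [-0.002, -1.0, -0.007]]
contact_force: [-0.3, 0.5, -1.8]
grip_width: 0.0471
```

```bash
python3 - <<'E'
from h import *
s=env.read_state();print(s["position"],s["grip_width"])
b=env.get_image("side")[:,:,::-1]
cv2.imwrite("pics/carry1.png",b)
E
```

```text
[ 0.41652631 -0.04106535  0.11794041] 0.04711673777901727
```

View pics/carry1.png

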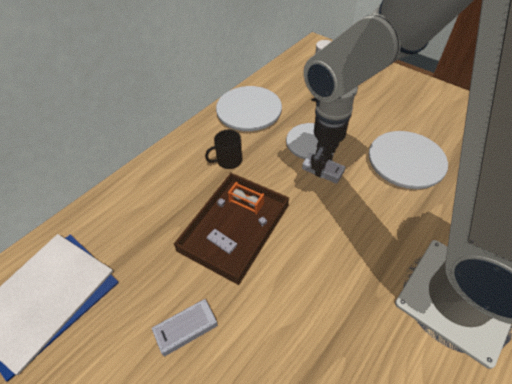

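The side view shows the tin held over bare oak at about (325,168). I'm lowering it, slowly at the end.

Request:
play_rows([
  [[0, 0.03, 0], [0, 0, 0], 150],
  [[0, 0.03, 0], [0, 0, 0], 150],
  [[0, 0.02, 0], [0, 0, 0], 150],
  [[0, 0.014, 0], [0, 0, 0], 150],
  [[0, 0.008, 0], [0, 0, 0], 150],
  [[0, 0.004, 0], [0, 0, 0], 150],
  [[0, 0.002, 0], [0, 0, 0], 150],
  [[0, 0, 0], [0, 0, 0], 150],
  [[0, 0, 0], [0, 0, 0], 150],
])

```text
t: 7.35
position: [0.4199, -0.0407, 0.0133]
tool_rot: [[0.144, 0.001, 0.99], [-0.99, -0.0, 0.144], [0.0, -1.0, 0.001]]
contact_force: [-1.0, -0.9, -1.4]
grip_width: 0.0472
```

Request:
play_rows([
  [[0, 0.004, 0], [0, 0, 0], 150],
  [[0, 0.003, 0], [0, 0, 0], 150],
  [[0, 0.002, 0], [0, 0, 0], 150],
  [[0, 0.001, 0], [0, 0, 0], 150],
  [[0, 0, 0], [0, 0, 0], 150],
  [[0, 0, 0], [0, 0, 0], 150],
])

```text
t: 7.95
position: [0.4195, -0.0407, 0.0027]
tool_rot: [[0.144, -0.0, 0.99], [-0.99, 0.0, 0.144], [-0.0, -1.0, -0.0]]
contact_force: [0.6, 0.1, -1.0]
grip_width: 0.0474
```

Request:
play_rows([
  [[0, 0.0007, 0], [0, 0, 0], 150],
  [[0, 0, 0], [0, 0, 0], 150],
  [[0, 0, 0], [0, 0, 0], 150],
])

```text
t: 8.25
position: [0.4196, -0.0407, 0.0025]
tool_rot: [[0.144, 0.0, 0.99], [-0.99, -0.0, 0.144], [0.0, -1.0, 0.0]]
contact_force: [-1.5, -0.5, 7.5]
grip_width: 0.0472
```

Contact: 7.5 N upward. I'm releasing gently to about 65 mm and then going up.

Request:
play_rows([
  [[0, 0, 0], [0, 0, 0], 110],
  [[0, 0, 0], [0, 0, 0], 90],
  [[0, 0, 0], [0, 0, 0], 60],
  [[0, 0, 0], [0, 0, 0], 60],
  [[0, 0, 0], [0, 0, 0], 60],
])

```text
t: 8.75
position: [0.4195, -0.0407, 0.002]
tool_rot: [[0.144, -0.0, 0.99], [-0.99, 0.0, 0.144], [-0.0, -1.0, -0.0]]
contact_force: [0.3, -0.3, 0.0]
grip_width: 0.0654
```

Request:
play_rows([
  [[0, -0.01, 0], [0, 0, 0], 60],
  [[0, -0.02, 0], [0, 0, 0], 60],
  [[0, -0.03, 0], [0, 0, 0], 60],
  [[0, -0.04, 0], [0, 0, 0], 60],
  [[0, -0.04, 0], [0, 0, 0], 60],
  [[0.04, -0.01, 0], [0, 0, 0], 60],
  [[0.045, 0, 0], [0, 0, 0], 60],
  [[0.045, 0, 0], [0, 0, 0], 60],
  [[0, 0, 0], [0, 0, 0], 60],
])

```text
t: 9.65
position: [0.4398, -0.1738, 0.1535]
tool_rot: [[0.14, 0.004, 0.99], [-0.99, -0.002, 0.14], [0.003, -1.0, 0.003]]
contact_force: [0.8, 0.6, 0.6]
grip_width: 0.0653
```

```bash
python3 - <<'E'
from h import *
s=env.read_state();print(s["position"],s["grip_width"],s["contact_force"])
cv2.imwrite("pics/side2.png",env.get_image("side")[:,:,::-1])
cv2.imwrite("pics/top2.png",env.get_image("top")[:,:,::-1])
E
```

```text
[ 0.43981483 -0.17376     0.15349173] 0.0652725229695629 [0.78225288 0.55455922 0.6068995 ]
```

View pics/side2.png

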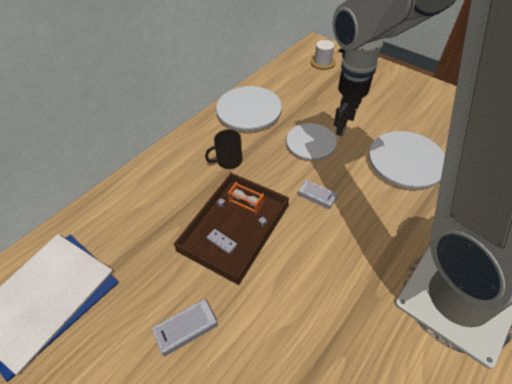

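View pics/top2.png

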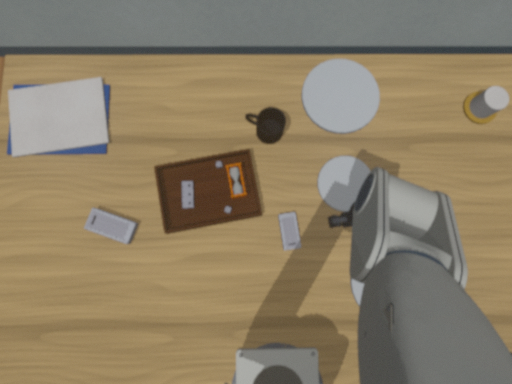

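The tin now lies flat, door side up, on bare oak at top-view (289,230) and side-view (317,193). The hinge is exposed at top-view (187,194). Measuring the hinge.

```bash
python3 - <<'E'
from h import *
img=cv2.imread("pics/top2.png");im2=cv2.imread("pics/side2.png")
for uv,c,W in contours("top",img,(80,0,90),(165,70,255),0.018,amin=60,box=(165,210,150,240)): print("hinge top",uv,np.round(rect(W),1))
for uv,c,W in contours("side",im2,(80,0,80),(165,80,255),0.018,amin=60,box=(195,250,215,265)): print("hinge side",uv,np.round(rect(W),1))
for uv,c,W in contours("top",img,(80,0,90),(165,70,255),0.022,amin=60,box=(270,310,200,260)): print("tin",uv,np.round(rect(W),1))
A=cv2.resize(img[165:225,160:215],None,fx=7,fy=7,interpolation=cv2.INTER_CUBIC)
B=cv2.resize(im2[220:262,198:246],None,fx=8,fy=8,interpolation=cv2.INTER_CUBIC)
A=cv2.copyMakeBorder(A,0,max(0,B.shape[0]-A.shape[0]),0,0,0);B=cv2.copyMakeBorder(B,0,A.shape[0]-B.shape[0],0,0,0)
cv2.imwrite("pics/hinge.png",np.hstack([A,B]))
E
```

```text
hinge top [187.25714286 193.98571429] [523.4 243.2  74.2  30.7   1.1]
hinge side [221.6984127  241.11111111] [522.8 242.8  74.6  33.3   2.6]
tin [289.25263158 230.67368421] [418.9 -38.6  95.4  46.2   8.3]
```

View pics/hinge.png

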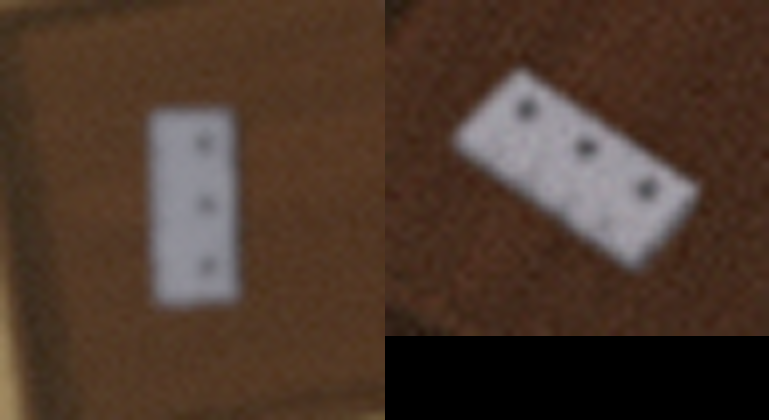

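Top and side views agree: centre (0.523, 0.243), angle about 2°, knuckle on the +y side. Moving over the hinge.

Request:
play_rows([
  [[-0.01, 0, 0], [0, 0.112, 0], 80],
  [[-0.04, 0, 0.011], [0, 0, 0], 80],
  [[-0.045, 0, 0.011], [0, 0, 0], 80],
  [[-0.045, 0, 0.011], [0, 0, 0], 80],
  [[-0.045, 0, 0.011], [0, 0, 0], 80],
  [[-0.045, 0, 0.011], [0, 0, 0], 80],
  [[-0.045, 0, 0.011], [0, 0, 0], 80],
  [[-0.045, 0, 0.011], [0, 0, 0], 80],
  [[-0.045, 0, 0.011], [0, 0, 0], 80],
  [[-0.03, 0, 0.006], [0, 0, 0], 80],
])

```text
t: 10.75
position: [0.517, 0.2325, 0.1523]
tool_rot: [[0.036, -0.0, 0.999], [-0.999, 0.0, 0.036], [-0.0, -1.0, -0.0]]
contact_force: [-0.1, -1.0, 0.1]
grip_width: 0.0589
```

Request:
play_rows([
  [[0, 0.02, 0], [0, 0, 0], 80],
  [[0, 0, 0], [0, 0, 0], 80],
  [[0, 0, 0], [0, 0, 0], 80],
])

```text
t: 11.05
position: [0.5165, 0.2286, 0.1318]
tool_rot: [[0.034, -0.002, 0.999], [-0.999, -0.001, 0.034], [0.001, -1.0, -0.002]]
contact_force: [-0.8, -0.3, 0.1]
grip_width: 0.0585
```

Request:
play_rows([
  [[-0.014, 0.02, 0.0065], [0, 0, 0], 80],
  [[0, 0.03, 0], [0, 0, 0], 80],
  [[0, 0.02, 0], [0, 0, 0], 80],
  [[0, 0, 0], [0, 0, 0], 80],
  [[0, 0, 0], [0, 0, 0], 80],
  [[0, 0, 0], [0, 0, 0], 80],
])

```text
t: 11.65
position: [0.5251, 0.2427, 0.0636]
tool_rot: [[0.032, 0.002, 0.999], [-0.999, 0.001, 0.032], [-0.001, -1.0, 0.002]]
contact_force: [0.1, -0.8, 0.2]
grip_width: 0.0588
```

```bash
python3 - <<'E'
from h import *
s=env.read_state();print(s["position"],s["dq"].round(2))
b=env.get_image("side")[:,:,::-1]
cv2.imwrite("pics/preh.png",cv2.resize(b[190:280,170:290],None,fx=6,fy=6,interpolation=cv2.INTER_CUBIC))
E
```

```text
[0.52508064 0.24270807 0.06362645] [ 0.16 -0.25 -0.13  0.08 -0.29 -0.04]
```

View pics/preh.png

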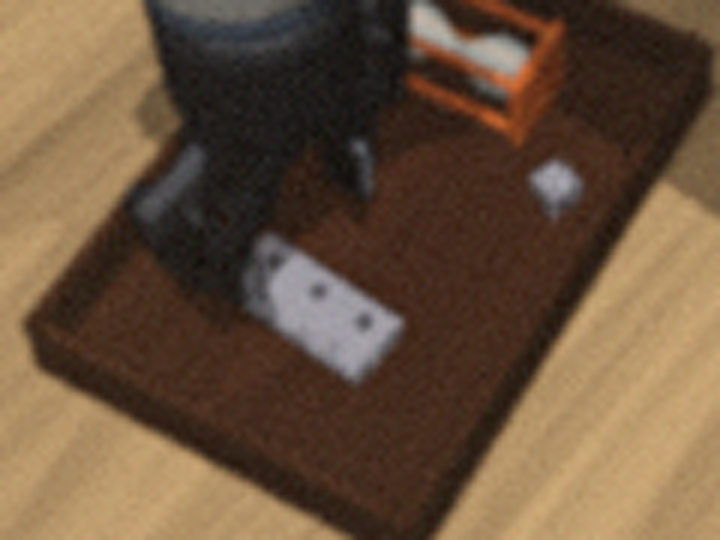

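The fingers straddle the hinge. I'm descending to z ≈ 0.0105 and closing with more force.

Request:
play_rows([
  [[0, 0.02, -0.002], [0, 0, 0], 80],
  [[0, 0.015, 0], [0, 0, 0], 80],
  [[0, 0.01, 0], [0, 0, 0], 80],
  [[0, 0.005, 0], [0, 0, 0], 80],
  [[0, 0.002, 0], [0, 0, 0], 80],
  [[0, 0, 0], [0, 0, 0], 80],
  [[0, 0, 0], [0, 0, 0], 80],
])

```text
t: 12.4
position: [0.5225, 0.2427, 0.0104]
tool_rot: [[0.033, 0.001, 0.999], [-0.999, 0.0, 0.033], [-0.0, -1.0, 0.001]]
contact_force: [1.0, -0.5, -0.6]
grip_width: 0.0588
```

Request:
play_rows([
  [[0, 0, 0], [0, 0, 0], 110],
  [[0, 0, 0], [0, 0, 0], 130],
  [[0, 0, 0], [0, 0, 0], 150],
  [[0, 0, 0], [0, 0, 0], 170],
  [[0, 0, 0], [0, 0, 0], 190],
  [[0, 0, 0], [0, 0, 0], 200],
  [[0, 0, 0], [0, 0, 0], 200],
  [[0, 0, 0], [0, 0, 0], 200],
], grip_force=50)

```text
t: 13.2
position: [0.5223, 0.2425, 0.0106]
tool_rot: [[0.033, 0.0, 0.999], [-0.999, 0.0, 0.033], [-0.0, -1.0, 0.0]]
contact_force: [-0.6, -0.6, 5.2]
grip_width: 0.0299
```

Request:
play_rows([
  [[0, -0.003, 0], [0, 0, 0], 200],
  [[0, -0.005, 0], [0, 0, 0], 200],
  [[0, -0.01, 0], [0, 0, 0], 200],
  [[0, -0.02, 0], [0, 0, 0], 200],
  [[0, -0.03, 0], [0, 0, 0], 200],
  [[0, -0.03, 0], [0, 0, 0], 200],
  [[0, -0.03, 0], [0, 0, 0], 200],
  [[0, 0, 0], [0, 0, 0], 200],
  [[0, 0, 0], [0, 0, 0], 200],
])

```text
t: 14.1
position: [0.5225, 0.2427, 0.1391]
tool_rot: [[0.033, 0.002, 0.999], [-0.999, 0.001, 0.033], [-0.001, -1.0, 0.002]]
contact_force: [-0.7, 0.2, -1.5]
grip_width: 0.0299
```

```bash
python3 - <<'E'
from h import *
b=env.get_image("side")[:,:,::-1]
cv2.imwrite("pics/lifth.png",cv2.resize(b[170:280,170:290],None,fx=5,fy=5,interpolation=cv2.INTER_CUBIC))
E
```

```text
(no output)
```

View pics/lifth.png

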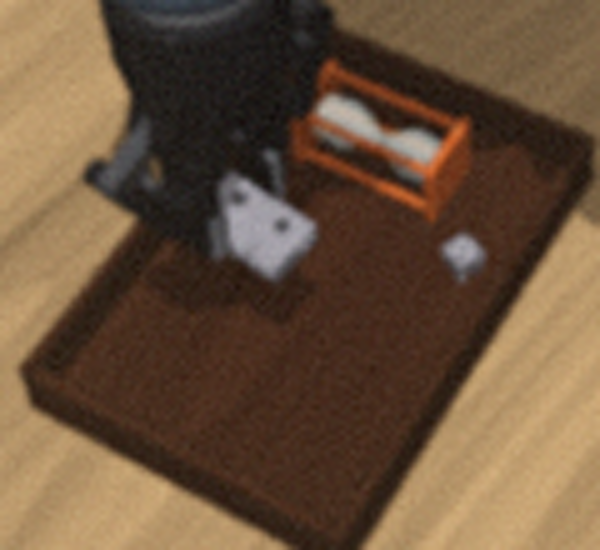

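The hinge is held level and the tray floor is clear. I'm carrying it to the turntable.

Request:
play_rows([
  [[0.03, 0, 0.001], [0, 0, 0], 200],
  [[0.045, 0, 0.0015], [0, 0, 0], 200],
  [[0.048, 0, 0.0015], [0, 0, 0], 200],
  [[0.048, 0, 0.0015], [0, 0, 0], 200],
  [[0.048, 0, 0.0015], [0, 0, 0], 200],
  [[0.048, 0, 0.0015], [0, 0, 0], 200],
  [[0.048, 0, 0.0015], [0, 0, 0], 200],
  [[0.048, 0, 0.0015], [0, 0, 0], 200],
  [[0.045, 0, 0.001], [0, 0, 0], 200],
  [[0.03, 0, 0], [0, 0, 0], 200],
])

```text
t: 15.15
position: [0.5481, -0.1975, 0.1365]
tool_rot: [[0.031, -0.002, 1.0], [-1.0, 0.001, 0.031], [-0.001, -1.0, -0.002]]
contact_force: [0.3, 0.2, -0.4]
grip_width: 0.03
```

Request:
play_rows([
  [[0.005, 0.02, 0], [0, 0, 0], 200],
  [[0, 0, 0], [0, 0, 0], 200],
  [[0, 0, 0], [0, 0, 0], 200],
  [[0, 0, 0], [0, 0, 0], 200],
])

```text
t: 15.55
position: [0.549, -0.1989, 0.1179]
tool_rot: [[0.034, -0.001, 0.999], [-0.999, 0.0, 0.034], [-0.0, -1.0, -0.001]]
contact_force: [0.2, -0.6, -1.0]
grip_width: 0.0297
```

Request:
play_rows([
  [[0.001, 0.03, 0.001], [0, 0, 0], 200],
  [[0, 0.025, 0], [0, 0, 0], 200],
  [[0, 0.015, 0], [0, 0, 0], 200],
  [[0, 0.01, 0], [0, 0, 0], 200],
  [[0, 0.005, 0], [0, 0, 0], 200],
  [[0, 0, 0], [0, 0, 0], 200],
  [[0, 0, 0], [0, 0, 0], 200],
])

```text
t: 16.25
position: [0.5508, -0.2009, 0.0338]
tool_rot: [[0.033, 0.001, 0.999], [-0.999, -0.0, 0.033], [0.0, -1.0, 0.001]]
contact_force: [-0.3, -0.3, -1.1]
grip_width: 0.0299
```

```bash
python3 - <<'E'
from h import *
b=env.get_image("side")[:,:,::-1]
cv2.imwrite("pics/preplace.png",cv2.resize(b[90:200,260:380],None,fx=5,fy=5,interpolation=cv2.INTER_CUBIC))
E
```

```text
(no output)
```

View pics/preplace.png

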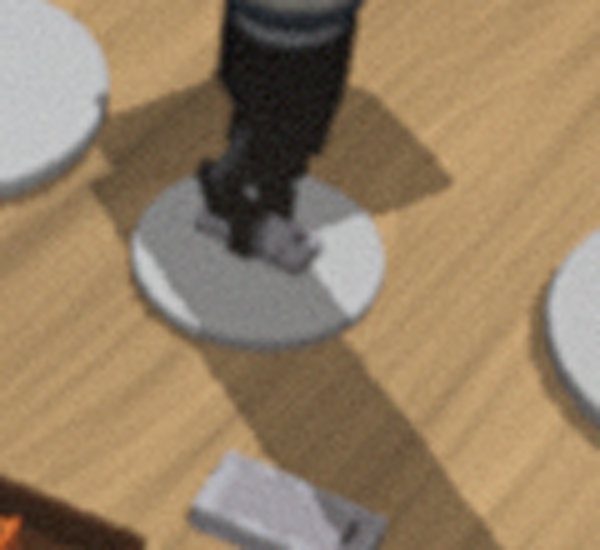

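The hinge hovers just above the middle of the plate (side view about (312,138)). I'm lowering it the last millimetres.

Request:
play_rows([
  [[-0.001, 0.003, -0.001], [0, 0, 0], 200],
  [[0, 0.002, 0], [0, 0, 0], 200],
  [[0, 0.001, 0], [0, 0, 0], 200],
  [[0, 0, 0], [0, 0, 0], 200],
  [[0, 0, 0], [0, 0, 0], 200],
])

```text
t: 16.8
position: [0.5492, -0.1998, 0.027]
tool_rot: [[0.033, -0.0, 0.999], [-0.999, 0.0, 0.033], [-0.0, -1.0, -0.0]]
contact_force: [-0.0, -0.2, -0.9]
grip_width: 0.0302
```

Request:
play_rows([
  [[0, 0.0005, 0], [0, 0, 0], 200],
  [[0, 0, 0], [0, 0, 0], 200],
  [[0, 0, 0], [0, 0, 0], 200],
])

```text
t: 17.1
position: [0.5493, -0.1999, 0.0266]
tool_rot: [[0.033, 0.0, 0.999], [-0.999, -0.0, 0.033], [0.0, -1.0, 0.0]]
contact_force: [0.0, 0.6, 0.1]
grip_width: 0.0297
```

Request:
play_rows([
  [[0, 0.0004, 0], [0, 0, 0], 200],
  [[0, 0, 0], [0, 0, 0], 200],
  [[0, 0, 0], [0, 0, 0], 200],
])

```text
t: 17.4
position: [0.5493, -0.1999, 0.0266]
tool_rot: [[0.033, 0.0, 0.999], [-0.999, -0.0, 0.033], [0.0, -1.0, 0.0]]
contact_force: [-1.5, 0.8, 5.6]
grip_width: 0.03
```

Contact at 5.6 N, so I'm opening gently, then retracting straight up and moving aside.

Request:
play_rows([
  [[0, 0, 0], [0, 0, 0], 160],
  [[0, 0, 0], [0, 0, 0], 145],
  [[0, 0, 0], [0, 0, 0], 120],
  [[0, 0, 0], [0, 0, 0], 80],
  [[0, 0, 0], [0, 0, 0], 80],
  [[0, 0, 0], [0, 0, 0], 80],
])

```text
t: 18.0
position: [0.5492, -0.1998, 0.0261]
tool_rot: [[0.033, -0.0, 0.999], [-0.999, 0.0, 0.033], [-0.0, -1.0, -0.0]]
contact_force: [-0.0, 1.2, 0.3]
grip_width: 0.0588
```

Request:
play_rows([
  [[0, -0.005, 0], [0, 0, 0], 80],
  [[0, -0.015, 0], [0, 0, 0], 80],
  [[0, -0.03, 0], [0, 0, 0], 80],
  [[0, -0.04, 0], [0, 0, 0], 80],
  [[0, -0.045, 0], [0, 0, 0], 80],
  [[0.045, 0, 0], [0, 0, 0], 80],
  [[0.045, 0, 0], [0, 0, 0], 80],
  [[0.045, 0, 0], [0, 0, 0], 80],
  [[0.045, 0, 0], [0, 0, 0], 80],
  [[0.03, 0, 0], [0, 0, 0], 80],
])

```text
t: 19.0
position: [0.556, -0.4128, 0.1629]
tool_rot: [[0.031, 0.002, 1.0], [-1.0, -0.002, 0.031], [0.002, -1.0, 0.002]]
contact_force: [0.1, -0.1, -1.2]
grip_width: 0.0585
```

Request:
play_rows([
  [[0.04, 0, -0.02], [0, 0, 0], 80],
  [[0.04, 0, -0.02], [0, 0, 0], 80],
  [[0.03, 0, -0.02], [0, 0, 0], 80],
  [[0, 0, 0], [0, 0, 0], 80],
  [[0, 0, 0], [0, 0, 0], 80],
  [[0, 0, 0], [0, 0, 0], 80],
])

```text
t: 19.6
position: [0.5002, -0.5208, 0.1618]
tool_rot: [[0.033, 0.0, 0.999], [-0.999, 0.0, 0.033], [-0.0, -1.0, 0.0]]
contact_force: [-0.5, 0.9, 1.1]
grip_width: 0.0588
```

```bash
python3 - <<'E'
from h import *
s=env.read_state();print(s["t"],s["position"],s["contact_force"].round(1))
b=env.get_image("side")[:,:,::-1];a=env.get_image("top")[:,:,::-1]
cv2.imwrite("pics/side9.png",b);cv2.imwrite("pics/top9.png",a)
A=cv2.resize(a[140:260,250:400],(600,480),interpolation=cv2.INTER_CUBIC)
cv2.imwrite("pics/fin_top.png",A)
cv2.imwrite("pics/fin_side.png",cv2.resize(b[100:220,270:390],None,fx=4.5,fy=4.5,interpolation=cv2.INTER_CUBIC))
E
```

```text
19.6 [ 0.5001677  -0.52079428  0.16183932] [-0.5  0.9  1.1]
```

View pics/fin_top.png

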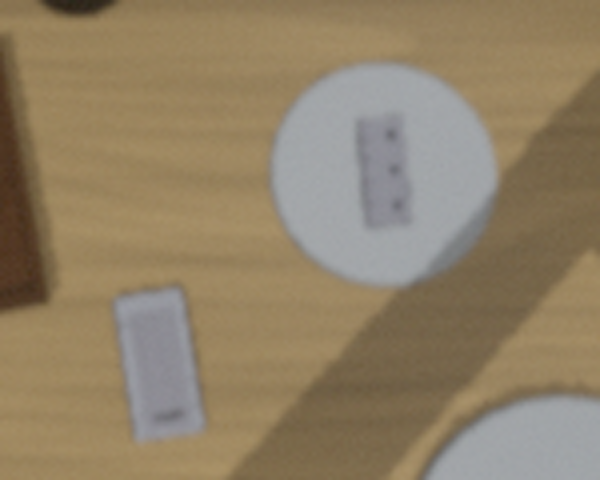

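View pics/fin_side.png

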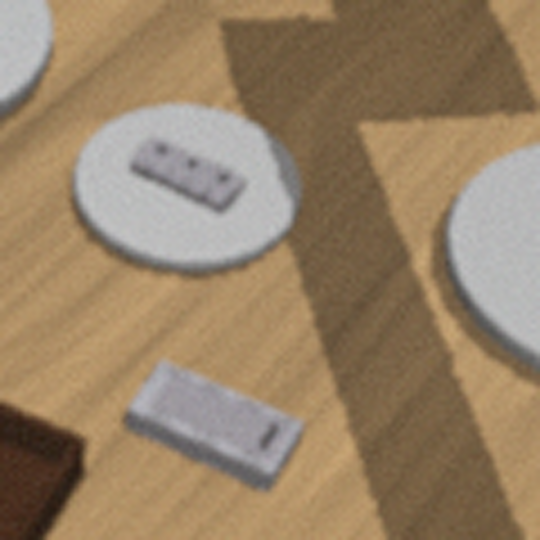

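The hinge lies flat and looks centred: crop (384,171) against plate centre (384,174). It seems turned slightly, so I'm measuring the offset and checking that the plate is still.

```bash
python3 - <<'E'
from h import *
for k in range(3):
    img=cv2.imread("pics/top9.png") if k==0 else env.get_image("top")[:,:,::-1].copy()
    hsv=cv2.cvtColor(img,cv2.COLOR_BGR2HSV)
    if k==0: print(hsv[183,346],hsv[170,330],hsv[183,360])
    m=(hsv[:,:,2]<153).astype(np.uint8)*255; r=np.zeros_like(m); cv2.circle(r,(346,183),22,255,-1)
    m=cv2.morphologyEx(m&r,cv2.MORPH_CLOSE,np.ones((3,3),np.uint8))
    c=max(cv2.findContours(m,cv2.RETR_EXTERNAL,cv2.CHAIN_APPROX_NONE)[0],key=cv2.contourArea)
    print(np.round(rect(np.array([onz("top",p,.034)[:2] for p in c[:,0]])),1))
print(env.read_state()["t"])
E
```

```text
[117  15 149] [107  11 170] [110   9 167]
[ 549.3 -197.5   75.9   34.7    2.5]
[ 549.4 -197.5   76.    34.9    2. ]
[ 549.3 -197.5   76.    34.7    2.5]
19.8
```

The hinge is 2 mm from the axis and isn't moving, and its size matches lying flat. Handing in.

```bash
python3 - <<'E'
from bench import env
print(env.job_done())
E
```

```text
the job is handed in; nothing more can be done
None
```

I lifted the 100x48 mm tin off the hinge first and set it down flat, door side up, on the bare oak at about (0.42, -0.04). Then I took the hinge out of the tray and laid it flat in the middle of the smallest turntable. I lowered both into light contact (5.6–7.5 N) before releasing them, and the job took about 20 s.

- **Hinge:** in the last pictures it was at (0.549, -0.1975), with the turntable centre at (0.550, -0.1997), so it is about 2 mm off the axis. It measured 76x35 mm at about 2° and did not move between frames.
- **Tin and robot:** the tin still lay level with the door up, and the gripper was about 0.3 m away, touching nothing.
- **One disagreement:** the turntable plate measured about 152–155 mm across instead of the stated 160 mm. It is still clearly the smallest of the three discs, as the other two measure about 220 mm.

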